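# Right the fallen herb label and hold a spring clip gaping around its card

### The arm

A 7-joint arm with a two-finger parallel gripper is mounted at the origin on the work surface. World frame = base frame: x ahead of the robot, y to its left, z up, the work surface at z = 0. Lengths are in mm, angles in rad, forces in N, time in s.
With the tool pointing down it reaches from about 350 to 900 mm from the base axis. Payload 8.1 kg.
Tool frame: the origin (TCP) lies midway between the tips of the shut fingers; the grasp point (between the pads) lies 19 mm behind it; z points along the fingers, y is the line along which they close (so a half turn about z gives the same grasp; the last joint's range is limited). The gripper opens to 85 mm and grips with 20 to 120 N. Pads are 22 mm wide; open, the fingers measure 114 mm over their backs; the gripper's body (76 mm by 85 mm) begins 54 mm behind the grasp point. The pads swing forward as they close: fully open they stand 13 mm farther back than shut.
Start: joints at [1, 0.434, 0.025, 1.573, -0.012, 1.134, -0.075], TCP at [281.808, -557.877, 210.323] pointing down, gripper open.
Joint ranges: [-2.62, 2.62], [-0.44, 2.09], [-1.27, 1.32], [0.08, 2.57], [-1.32, 4.46], [0.12, 2], [-2.74, 2.74]. Speed limits (rad/s): [2.22, 2.22, 3.01, 3.01, 3.14, 3.14, 3.14].

### API

Orientations are given as a unit quaternion [x, y, z, w].
In Python, from station import read_state, viewer, robot gives the robot as it stands.
- The arm moves only by the tool servo_tool, never from a script. Its argument "targets" is a list that holds one entry, the list of rows, each a list of 7 numbers: the shift along the tool's x, y, z in m, then the turn, a rotation vector about the tool's x, y, z in degrees, then the finger opening in m, from 0 to 0.0854. A call has 1 to 12 rows; each row shifts and turns the commanded pose from where the row before left it, along the tool's axes as they then stand; what a row does not reach is not made up. A row lasts 1/8 s, in which the tool goes at most 62.5 mm and 10.7 degrees, less where a joint would pass 70% of its speed; a pose out of reach is approached as far as the arm can. A call with a gripper value outside its range is refused whole. The fingers move at their own pace and stop on an object; "newtons" is the grip in N (left out, the last holds). Time passes only in rows, so rows that do not move let the fingers close. It gives the time, the measured TCP pose, the force, the opening and the grip force at its end, in the units of the state.
- read_state(): the state, without advancing time (a new reading comes with each control period).
- viewer.get_image(name): name is "scene" or "top" or "wrist"; returns the picture (420x560x3 uint8, blue, green, red); there is no depth.
- viewer.camera_model(name): a dict with "fx", "fy", "cx", "cy" (pixels), "extrinsics" (4x4, takes a point from world to camera coordinates); the wrist camera has in their place "T_tool_cam" (4x4, takes a point from camera to tool coordinates, whose origin is the TCP and whose axes are the flange's). Camera axes: x right, y down, z forward; pixel columns grow to the right and rows downward; lengths in mm; the calibration is good to about 2 mm. A picture is of the moment at which its call begins: read the wrist's pose just before it. camera_model takes no time and is no camera call.
- robot.hand_in(): hands the job in; it is judged then, once.
The state is a dict: "time": time; "qpos": joint angles; "qvel": joint speeds; "effort": joint torques, N m; "ee_pos": TCP position; "ee_rot": TCP orientation; "force": force on the tool from outside, world axes, zero at the start; "torque": the same for the moment, N m; "finger_gap": finger opening in mm; "finger_force": force on a finger pad.
Only numpy, scipy, OpenCV 4.12 (cv2) and the standard library are available. Lean on these libraries where they do the work, as an engineer would, in place of code of your own. Each camera call takes 0.05 s, during which the arm holds its last target. There are 200 camera calls.

### The job

The herb label has fallen over on the ledge: stand it back up on its clay foot and let go of it. Then take the black and orange spring clip by its two handles, squeeze it wide open and hold it in the air gaping around an edge of the standing card, one jaw in front and one behind, its jaw ends reaching in well past the edge but touching nothing, so that I can slip a seed packet in; finish while still holding it open like that, and leave the pots, cloche, bucket and snip holder where they are.

Things in the scene. Friction and masses are not known exactly. Their poses are not given: they have to be found in the camera images.
- label: Herb label, about 0.2 kg: clay foot 50 x 60 x 30 mm (x, y, z), a stiff cream card 4 mm thick and 64 mm wide rising from its middle. Origin: centre of the foot's underside. z: up the card; y: across its width; x: square to its faces. Card: x -2..2, y -32..32, z 30..135 mm. Starts fallen on the foot's +x face, z level, pointing roughly to the robot's left (+y).
- label_top (a point): Middle of the card's top edge, 135 mm up the label's z. As it lies fallen, the card is level, its middle plane 25 mm above the ledge, free underneath. Its two side edges (64 mm apart) can be pinched from above near the top end, even with the tool tilted 45 degrees along the card; pads then hold it stiffly, so it turns with the tool.
- label_heel (a point): Middle of the foot's rear lower edge (x = 25, z = 0 mm in the label's frame), on the ledge as it lies: the label tips up about this edge to stand. Resting on it and leaning less than about 40 degrees from upright, the label settles onto its foot by itself.
- clip: Nylon spring clip, 60 g, 94 mm long shut, 20 mm high as it lies: two arms, black, orange handle and jaw ends, on a steel pin. Origin: on the pin's axis at the underside. z: along the pin, up as it lies; x: to the jaw ends when shut; y: across. The pose is that of the +y arm; the other mirrors it when shut. Starts shut on its side, jaws roughly away from the robot.
- clip_handle_a (a point): Outer corner of the +y arm's handle end at half height (10 mm), x = -47, y = 30 mm in the clip's frame. Handles are straight and spread from the pin; shut, their ends are 60 mm apart outside. Against the stop they lie parallel, outer faces 24 mm apart, from 8 to 54 mm behind the pin.
- clip_handle_b (a point): The same corner of the other arm's handle.
- clip_jaw (a joint): Opening of the clip, angle between its arms, rad: 0 shut, 0.70 fully open (stop). The spring shuts it: squeezing the handles near their ends takes about 4 N a side to start and 9 N to reach the stop.
- clip_tip_a (a point): Inner corner of the +y arm's orange jaw end (jaw end 10 mm long, 13 mm thick), 44 mm ahead of the pin, at half the clip's height. Shut, the two points are 2 mm apart; fully open about 32 mm, still about 42 mm ahead of the pin, the mouth free back to 15 mm ahead of the pin.
- clip_tip_b (a point): The same point on the other arm's jaw end.
- basil: Basil in a terracotta pot, 124 mm across, pot 110 mm high, leaves to 200 mm, on the silicone tray at the back. Origin: centre of the pot's underside. Leave alone.
- thyme: Thyme in a terracotta pot, 104 mm across, pot 90 mm high, leaves to 140 mm, on the silicone tray at the back. Origin: centre of the pot's underside. Leave alone.
- tray: Dark green silicone plant tray, 150 x 310 x 18 mm, flat on the ledge at the back, fixed. Origin: centre of its underside.
- cloche: Glass cloche, bell 140 mm across, 205 mm high with its knob, at the back. Origin: centre of its underside. Leave alone.
- bucket: Small galvanised bucket, 156 mm across the rim, 131 mm high, seed packets standing in it to about 155 mm, at the left side. Origin: centre of its underside. Leave alone.
- holder: Yellow plastic snip holder, open box 60 x 85 x 110 mm with red-handled snips standing in it to 180 mm, at the right side. Origin: centre of its underside. Leave alone.
- thumbpots: Two nested terracotta thumb pots, 63 mm across, 58 mm high, at the right, beyond the label and clip. Origin: centre of the underside. Leave alone.
There are look-alikes about, which are no part of the job. Of the things that look like the label, take the one that is farthest to the robot's left at the start.

How it is judged (in metres and radians):
On the way, in this order (a step that is already met when the one before it is completed fails the run):
1. the label stands upright on its foot, let go and at rest (angle between label's own z axis and vertical below 0.08 rad and height (world z) of label between -0.004 and 0.006 m and linear speed of label below 0.02 m/s and contact force between label and the arm below 0.1 N and contact force between label and the fingers below 0.1 N), for 0.3 s.
2. the clip is held in the air, squeezed wide open (value of joint clip_jaw above 0.5 rad and height (world z) of clip above 0.03 m and contact force between clip and the fingers above 3 N), for 0.2 s.
At the end, for the whole second after the job is handed in: Label upright on its foot (0.08 rad), at rest, untouched. Clip squeezed in the fingers, over 30 mm above the ledge, opened beyond 0.5 rad, its two jaw-end points on opposite sides of the card, each over 2 mm off its face and 5 mm or more inside its side and top edges, touching nothing else (all of step 1 and all of step 2 and contact force between clip and label below 0.1 N and ((x of clip_tip_a in the frame of label above 0.004 m and x of clip_tip_b in the frame of label below -0.004 m) or (x of clip_tip_b in the frame of label above 0.004 m and x of clip_tip_a in the frame of label below -0.004 m)) and y of clip_tip_a in the frame of label between -0.027 and 0.027 m and z of clip_tip_a in the frame of label between 0.032 and 0.13 m and y of clip_tip_b in the frame of label between -0.027 and 0.027 m and z of clip_tip_b in the frame of label between 0.032 and 0.13 m); the arm keeps its last pose, push and grip.
It fails at once if a pot, the cloche, the bucket or the snip holder is pushed, lifted or tipped (moved 15 mm) (distance of any of basil, thyme, cloche, bucket, holder, thumbpots from where it was at the start of the episode above 0.015 m).
It also fails if it takes over 58 s, if anything falls off the work surface, if the arm or the gripper's body presses on something with over 40 N, if the wrist force passes 120 N, or if a joint passes its speed limit or range.

## Working session

There is one attempt and no reset: what is moved stays moved. The work goes in short steps, Python scripts to look and compute and a tool call to move; the robot and the scene stay as the last step left them, time stands still between calls to the robot, and variables do not carry over. Pictures are saved under pics/ and viewed, at most 10 in all, crops included, and the job is handed in when it is done.

Besides the shell and the picture viewer there is one more tool, called after "Request:" as name(argument=value, ...), one argument or row to a line, values as JSON. servo_tool: Moves the arm, as the interface text tells. Its arguments: {"type":"object","properties":{"targets":{"type":"array","items":{"type":"array","items":{"type":"array","items":{"type":"number"}}}},"newtons":{"type":"number"}},"required":["targets"]}

```bash
ls; mkdir -p pics; python3 - <<'E'
from station import read_state, viewer, robot
import cv2,json,numpy as np
s=read_state();print({k:np.round(v,3).tolist() for k,v in s.items()})
for n in("scene","top","wrist"):
    m=viewer.camera_model(n);print(n,{k:np.round(v,3).tolist() for k,v in m.items()})
for n in("scene","top"):cv2.imwrite(f"pics/{n}0.png",viewer.get_image(n))
E
```

```text
pics
{'time': 0.0, 'qpos': [1.0, 0.435, 0.025, 1.574, -0.012, 1.134, -0.075], 'qvel': [-0.0, -0.001, -0.001, -0.001, -0.001, -0.001, 0.0], 'effort': [-0.0, -67.048, 1.025, -31.621, 0.016, 0.012, -0.0], 'ee_pos': [281.537, -557.394, 209.518], 'ee_rot': [0.973, 0.232, -0.0, -0.001], 'force': [-0.124, 0.089, -0.484], 'torque': [-0.05, -0.037, 0.086], 'finger_force': 0.0, 'finger_gap': 85.374}
scene {'fx': 412.778, 'fy': 412.778, 'cx': 278.236, 'cy': 214.127, 'extrinsics': [[0.158, 0.987, -0.011, -3.868], [0.82, -0.138, -0.556, -433.629], [-0.55, 0.079, -0.831, 1718.248], [0.0, 0.0, 0.0, 1.0]]}
top {'fx': 499.128, 'fy': 499.128, 'cx': 283.132, 'cy': 215.364, 'extrinsics': [[0.013, -1.0, 0.003, -117.231], [-0.978, -0.013, -0.209, 564.379], [0.209, -0.001, -0.978, 2039.795], [0.0, 0.0, 0.0, 1.0]]}
wrist {'fx': 358.498, 'fy': 358.498, 'cx': 276.121, 'cy': 208.122, 'T_tool_cam': [[0.0, -0.962, -0.272, 69.167], [1.0, 0.0, 0.0, -0.493], [-0.0, -0.272, 0.962, -164.481], [0.0, 0.0, 0.0, 1.0]]}
```

View pics/scene0.png

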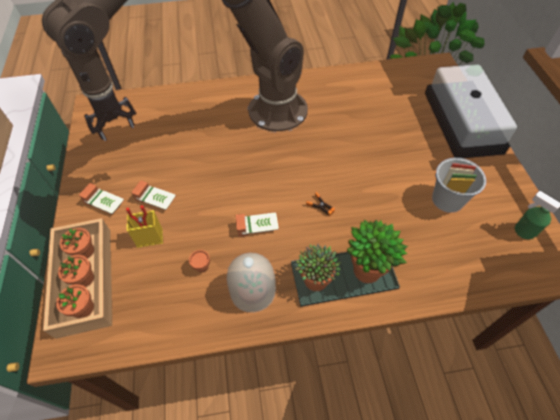

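View pics/top0.png

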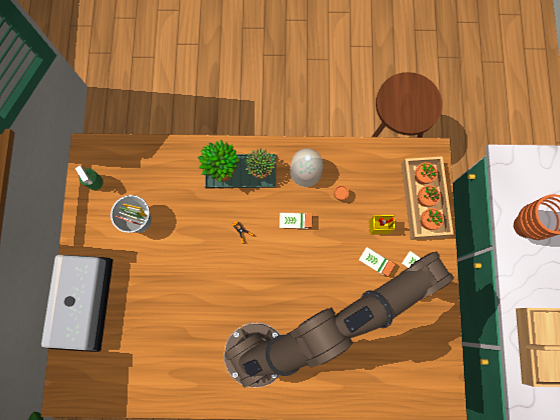

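Three label look-alikes are visible in top: (298,221), (378,262) and (412,262). The first is farthest left (+y), so it is the label. The clip is at top (243,231), scene (321,204). I'll confirm with an enlarged crop and measure both.

```bash
cat > h.py <<'E'
import cv2,numpy as np
from station import read_state, viewer, robot
from scipy.spatial.transform import Rotation as R
def cam(n,s=None):
    m=viewer.camera_model(n)
    K=np.array([[m["fx"],0,m["cx"]],[0,m["fy"],m["cy"]],[0,0,1.]])
    if n=="wrist":
        T=np.eye(4);T[:3,:3]=R.from_quat(s["ee_rot"]).as_matrix();T[:3,3]=s["ee_pos"]
        E=np.linalg.inv(T@np.array(m["T_tool_cam"]))
    else:E=np.array(m["extrinsics"])
    return K,E
def ray(c,p):
    K,E=c;d=E[:3,:3].T@np.linalg.inv(K)@np.array([p[0],p[1],1.]);return -E[:3,:3].T@E[:3,3],d
def onz(c,p,z):
    o,d=ray(c,p);return o+d*(z-o[2])/d[2]
def proj(c,X):
    K,E=c;q=K@(E[:3,:3]@np.array(X,float)+E[:3,3]);return q[:2]/q[2]
def tri(c1,p1,c2,p2):
    P=[c[0]@c[1][:3] for c in(c1,c2)];X=cv2.triangulatePoints(*P,np.array(p1,float),np.array(p2,float))[:,0];return X[:3]/X[3]
E
python3 - <<'E'
from h import *
t=cv2.imread("pics/top0.png");s=cv2.imread("pics/scene0.png")
a=cv2.resize(t[200:250,225:325],None,fx=8,fy=8,interpolation=cv2.INTER_CUBIC)[:300]
a=cv2.resize(t[200:246,222:326],(790,349),interpolation=cv2.INTER_CUBIC)
b=cv2.resize(s[185:243,228:343],(480,242),interpolation=cv2.INTER_CUBIC)
o=np.zeros((600,790,3),np.uint8);o[:349]=a;o[352:594,:480]=b
cv2.imwrite("pics/crop.png",o)
c=cam("top")
print([onz(c,p,25).round() for p in((281,221),(306,221),(312,221),(378,262))],onz(c,(243,231),10))
E
```

```text
[array([ 549., -101.,   25.]), array([ 550., -208.,   25.]), array([ 550., -233.,   25.]), array([ 379., -510.,   25.])] [505.75311126  60.98664583  10.        ]
```

View pics/crop.png

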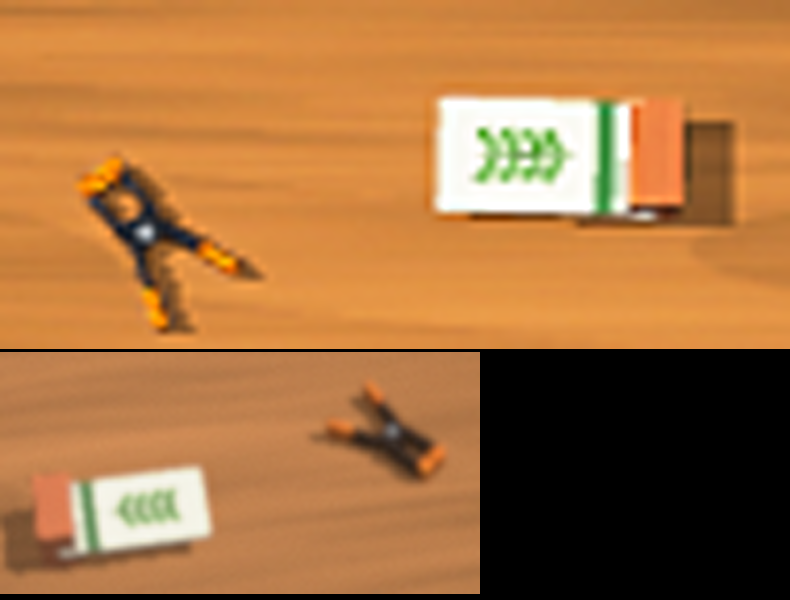

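The crop confirms the label: cream card with green band, top end left and foot right, at top x 280–312, y≈214–228. The clip's pin is at top ≈(241,231), with its jaws up-left and handles down-right.

```bash
python3 - <<'E'
from h import *
for n in("top","scene"):
    im=cv2.imread(f"pics/{n}0.png");c=cam(n)
    x0,y0,x1,y1=(270,205,330,240) if n=="top" else (230,205,290,240)
    hsv=cv2.cvtColor(im,cv2.COLOR_BGR2HSV);B=im.astype(int)[...,0]
    m=np.zeros(B.shape,np.uint8);m[y0:y1,x0:x1]=((B>150))[y0:y1,x0:x1]*255
    m=cv2.morphologyEx(m,cv2.MORPH_CLOSE,np.ones((5,5)))
    ct=max(cv2.findContours(m,0,2)[0],key=cv2.contourArea)
    bx=cv2.boxPoints(cv2.minAreaRect(ct));W=np.array([onz(c,p,27) for p in bx])
    print(n,bx.round(1).tolist(),W.round(1).tolist(),[np.linalg.norm(W[i]-W[i-1]).round(1) for i in range(4)])
    x0,y0,x1,y1=(225,215,262,250) if n=="top" else (300,190,340,220)
    V=hsv[...,2];
    sub=im[y0:y1,x0:x1].astype(int);h=hsv[y0:y1,x0:x1]
    m=((h[...,0]<22)&(h[...,1]>190)&(h[...,2]>190)).astype(np.uint8)
    k,l,st,ce=cv2.connectedComponentsWithStats(m)
    for i in range(1,k):
        if st[i,4]>3:print(" orange",st[i,4],(ce[i]+[x0,y0]).round(1),onz(c,ce[i]+[x0,y0],15).round(1))
    m=((B[y0:y1,x0:x1]>110)).astype(np.uint8);yy,xx=np.nonzero(m)
    if len(xx):p=(xx.mean()+x0,yy.mean()+y0);print(" pin",p,onz(c,p,22))
# obstacles
c=cam("top");print([onz(c,p,z).round() for p,z in(((342,190),58),((382,224),110),((307,165),150))])
E
```

```text
top [[279.0, 213.0], [304.0, 213.0], [304.0, 227.0], [279.0, 227.0]] [[582.9, -92.0, 27.0], [584.4, -198.9, 27.0], [523.5, -199.2, 27.0], [522.0, -92.9, 27.0]] [np.float64(60.9), np.float64(107.0), np.float64(60.9), np.float64(106.3)]
 orange 17 [234.5 222.9] [539.7  97.9  15. ]
 orange 8 [250.1 233.6] [493.9  29.9  15. ]
 orange 10 [241.8 240.3] [464.6  64.5  15. ]
 pin (np.float64(240.66666666666666), np.float64(230.33333333333334)) [506.34478178  70.03088496  22.        ]
scene [[244.0, 215.89999389648438], [276.1000061035156, 211.89999389648438], [278.20001220703125, 228.6999969482422], [246.10000610351562, 232.6999969482422]] [[521.3, -196.5, 27.0], [523.1, -87.0, 27.0], [590.7, -90.6, 27.0], [588.6, -197.2, 27.0]] [np.float64(67.3), np.float64(109.5), np.float64(67.7), np.float64(106.6)]
 orange 16 [331.1 210.3] [540.  101.1  15. ]
[array([ 680., -359.,   58.]), array([ 525., -515.,  110.]), array([ 760., -205.,  150.])]
```

```bash
cat >> h.py <<'E'
from scipy.linalg import logm,expm
def T(p,rot):
    M=np.eye(4);M[:3,:3]=rot;M[:3,3]=p;return M
def down(ang,tilt=0): # tool y at world angle ang (deg), then turned tilt about tool y
    a=np.radians(ang);y=np.array([np.cos(a),np.sin(a),0]);z=np.array([0,0,-1.]);x=np.cross(y,z)
    return np.c_[x,y,z]@R.from_euler('y',tilt,degrees=True).as_matrix()
def now():
    s=read_state();return T(s["ee_pos"],R.from_quat(s["ee_rot"]).as_matrix())
def row(A,B,N):
    S=expm(np.real(logm(np.linalg.inv(A)@B))/N);d=S[:3,3]/1000;r=R.from_matrix(S[:3,:3]).as_rotvec(degrees=True)
    print(N,"rows of",d.round(4).tolist()+r.round(2).tolist())
E
python3 -c "
from h import *
row(now(),T((554,-90,230),down(0)),12)"
```

```text
12 rows of [0.0473, -0.0033, -0.0017, -0.01, -0.0, -5.27]
```

Request:
servo_tool(
  targets=[
    [[0.0473, -0.0033, -0.0017, 0, 0, -5.27, 0.085], [0.0473, -0.0033, -0.0017, 0, 0, -5.27, 0.085], [0.0473, -0.0033, -0.0017, 0, 0, -5.27, 0.085], [0.0473, -0.0033, -0.0017, 0, 0, -5.27, 0.085], [0.0473, -0.0033, -0.0017, 0, 0, -5.27, 0.085], [0.0473, -0.0033, -0.0017, 0, 0, -5.27, 0.085], [0.0473, -0.0033, -0.0017, 0, 0, -5.27, 0.085], [0.0473, -0.0033, -0.0017, 0, 0, -5.27, 0.085], [0.0473, -0.0033, -0.0017, 0, 0, -5.27, 0.085], [0.0473, -0.0033, -0.0017, 0, 0, -5.27, 0.085], [0.0473, -0.0033, -0.0017, 0, 0, -5.27, 0.085], [0.0473, -0.0033, -0.0017, 0, 0, -5.27, 0.085]],
  ],
)

```text
time: 1.6
ee_pos: [553.9, -89.1, 230.4]
ee_rot: [0.706, 0.708, -0.0, -0.0]
force: [0.2, 0.5, 0.0]
finger_gap: 85.1
finger_force: 0.0
```

```bash
cat > w.py <<'E'
from h import *
s=read_state();im=viewer.get_image("wrist");cv2.imwrite("pics/w1.png",im);c=cam("wrist",s)
B=im[...,0];m=(B>150).astype(np.uint8)*255
m=cv2.morphologyEx(m,cv2.MORPH_CLOSE,np.ones((9,9)))
for ct in cv2.findContours(m,0,2)[0]:
    if cv2.contourArea(ct)<800:continue
    bx=cv2.boxPoints(cv2.minAreaRect(ct));W=np.array([onz(c,p,27) for p in bx])
    print(bx.round().tolist(),W.round(1).tolist(),[np.linalg.norm(W[i]-W[i-1]).round(1) for i in range(4)])
row(now(),T((554,-90,100),down(0,-45)),8)
E
python3 w.py
```

```text
[[515.0, 281.0], [559.0, 281.0], [559.0, 333.0], [515.0, 333.0]] [[824.7, -208.2, 27.0], [874.5, -208.0, 27.0], [889.4, -275.7, 27.0], [837.3, -275.9, 27.0]] [np.float64(68.9), np.float64(49.8), np.float64(69.4), np.float64(52.1)]
[[249.0, 175.0], [309.0, 175.0], [309.0, 254.0], [249.0, 254.0]] [[525.8, -88.0, 27.0], [588.1, -87.7, 27.0], [590.7, -176.2, 27.0], [524.3, -176.5, 27.0]] [np.float64(88.5), np.float64(62.4), np.float64(88.5), np.float64(66.4)]
8 rows of [0.0045, 0.0, 0.0162, 0.05, -5.66, 0.11]
```

View pics/w1.png

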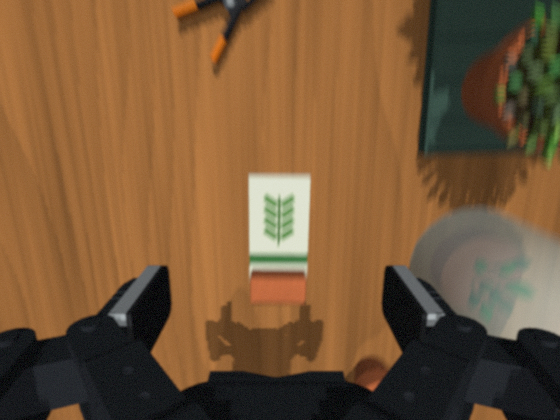

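The card spans wrist pixels x 249–309, rows 175–271, giving a centre x ≈ 556, a top edge y ≈ -90 and almost no yaw. That fits the top and scene views. The clip is at the upper left.

```bash
python3 -c "
from h import *
row(now(),T((556,-119,80),down(0,-45)),8)
row(T((556,-119,80),down(0,-45)),T((556,-119,11),down(0,-45)),4)"
```

```text
8 rows of [0.0018, 0.0002, 0.0199, 0.05, -5.66, 0.11]
4 rows of [0.0122, 0.0, 0.0122, 0.0, 0.0, 0.0]
```

Request:
servo_tool(
  targets=[
    [[0.0018, 0.0002, 0.02, 0.05, -5.66, 0.11, 0.085], [0.0018, 0.0002, 0.02, 0.05, -5.66, 0.11, 0.085], [0.0018, 0.0002, 0.02, 0.05, -5.66, 0.11, 0.085], [0.0018, 0.0002, 0.02, 0.05, -5.66, 0.11, 0.085], [0.0018, 0.0002, 0.02, 0.05, -5.66, 0.11, 0.085], [0.0018, 0.0002, 0.02, 0.05, -5.66, 0.11, 0.085], [0.0018, 0.0002, 0.02, 0.05, -5.66, 0.11, 0.085], [0.0018, 0.0002, 0.02, 0.05, -5.66, 0.11, 0.085], [0, 0, 0, 0, 0, 0, 0.085]],
  ],
)

```text
time: 2.78
ee_pos: [553.8, -129.4, 76.9]
ee_rot: [0.656, 0.649, -0.276, 0.269]
force: [0.2, 0.1, 0.2]
finger_gap: 84.6
finger_force: 0.0
```

```bash
python3 -c "
from h import *
print(now().round(3)[:3],np.round(read_state()['qpos'],2))
row(now(),T((556,-119,50),down(0,-45)),4)
row(T((556,-119,50),down(0,-45)),T((556,-119,11),down(0,-45)),3)"
```

```text
[[ 5.00000e-03  1.00000e+00 -1.40000e-02  5.53782e+02]
 [ 7.03000e-01 -1.30000e-02 -7.11000e-01 -1.29402e+02]
 [-7.11000e-01 -6.00000e-03 -7.03000e-01  7.68710e+01]] [-0.26  0.67 -0.13  1.9   0.9   1.16 -1.01]
4 rows of [0.0066, 0.0006, 0.0029, -0.2, 0.08, -0.08]
3 rows of [0.0092, 0.0, 0.0092, 0.0, 0.0, 0.0]
```

Request:
servo_tool(
  targets=[
    [[0.0066, 0.0006, 0.0029, -0.2, 0.08, -0.08, 0.085], [0.0066, 0.0006, 0.0029, -0.2, 0.08, -0.08, 0.085], [0.0066, 0.0006, 0.0029, -0.2, 0.08, -0.08, 0.085], [0.0066, 0.0006, 0.0029, -0.2, 0.08, -0.08, 0.085], [0.0092, 0, 0.0092, 0, 0, 0, 0.085], [0.0092, 0, 0.0092, 0, 0, 0, 0.085], [0.0092, 0, 0.0092, 0, 0, 0, 0.085], [0, 0, 0, 0, 0, 0, 0.085]],
  ],
)

```text
time: 3.78
ee_pos: [557.0, -120.1, 12.1]
ee_rot: [0.654, 0.652, -0.27, 0.271]
force: [-0.3, -0.8, 0.5]
finger_gap: 84.9
finger_force: 0.0
```

Request:
servo_tool(
  targets=[
    [[0, 0, 0, 0, 0, 0, 0.05], [0, 0, 0, 0, 0, 0, 0.05], [0, 0, 0, 0, 0, 0, 0.05], [0, 0, 0, 0, 0, 0, 0.05], [0, 0, 0, 0, 0, 0, 0.05]],
  ],
  newtons=50,
)

```text
time: 4.4
ee_pos: [557.9, -119.9, 13.4]
ee_rot: [0.655, 0.652, -0.269, 0.272]
force: [1.0, -0.2, -0.0]
finger_gap: 50.1
finger_force: 0.1
```

```bash
python3 - <<'E'
from h import *
im=viewer.get_image("top");sc=viewer.get_image("scene")
a=cv2.resize(im[185:265,250:350],(600,480),interpolation=cv2.INTER_CUBIC)
cv2.imwrite("pics/g.png",a)
A=now();print(read_state()["finger_gap"],read_state()["finger_force"],A[:3].round(2))
# tip about heel line y=-225,z=0 (raised 2 mm), rotating about world x
H=np.array([556,-225,0.]);
B=T(H,np.eye(3))@T((0,0,0),R.from_euler('x',8,degrees=True).as_matrix())@T(-H,np.eye(3))@A
row(A,B,1)
C=A
for k in range(11):C=T(H,np.eye(3))@T((0,0,0),R.from_euler('x',8,degrees=True).as_matrix())@T(-H,np.eye(3))@C
print(C[:3].round(2))
E
```

```text
50.15363902601318 0.12328526252531447 [[ 1.0000e-02  1.0000e+00  0.0000e+00  5.5786e+02]
 [ 7.1000e-01 -0.0000e+00 -7.1000e-01 -1.1987e+02]
 [-7.1000e-01  1.0000e-02 -7.1000e-01  1.3370e+01]]
1 rows of [-0.0123, 0.0001, -0.0082, 0.04, 8.0, 0.02]
[[ 1.0000e-02  1.0000e+00  0.0000e+00  5.5786e+02]
 [ 7.3000e-01 -1.0000e-02  6.8000e-01 -2.3469e+02]
 [ 6.8000e-01 -0.0000e+00 -7.3000e-01  1.0553e+02]]
```

View pics/g.png

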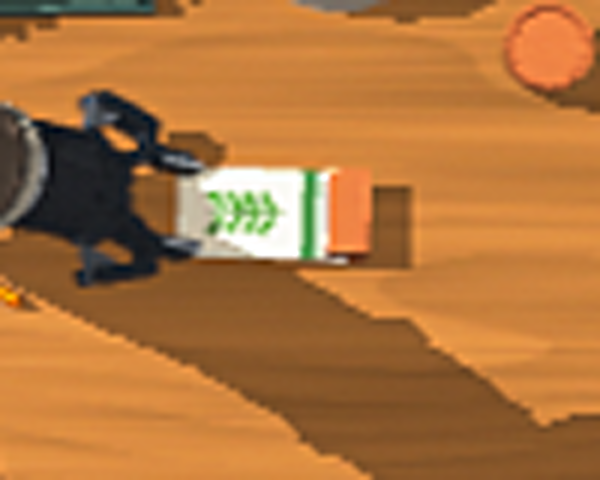

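The fingers (crop (190,160) and (185,245)) rode too high: the near one lies over the card. I'll open, re-measure and go deeper.

Request:
servo_tool(
  targets=[
    [[0, 0, 0, 0, 0, 0, 0.085], [0, 0, 0, 0, 0, 0, 0.085], [0, 0, 0, 0, 0, 0, 0.085], [0, 0, 0, 0, 0, 0, 0.085]],
  ],
)

```text
time: 5.0
ee_pos: [557.7, -119.9, 13.3]
ee_rot: [0.655, 0.652, -0.269, 0.272]
force: [-0.4, 0.7, 0.4]
finger_gap: 85.1
finger_force: 0.0
```

```bash
python3 - <<'E'
from h import *
im=viewer.get_image("top");c=cam("top")
cv2.imwrite("pics/t2.png",im);o=cv2.imread("pics/top0.png")
def prof(im,col):
    p=im[200:240,col,0].astype(float);u=np.linspace(200,239,781);return np.interp(u,np.arange(200,240),p),u
for n,I in(("old",o),("new",im)):
    for col in (285,290,300,303,308):
        p=I[205:237,col,0].astype(float) if col<306 else I[205:237,col,2].astype(float)-I[205:237,col,1]
        t=(p.max()+np.median(p[:4]))/2;i=np.nonzero(p>t)[0]
        def x(i0,i1):return 205+i0+(t-p[i0])/(p[i1]-p[i0])*(i1-i0)
        a,b=x(i[0]-1,i[0]),x(i[-1],i[-1]+1)
        A,Bq=onz(c,(col,a),27),onz(c,(col,b),27);print(n,col,round(a,1),round(b,1),A[0].round(1),Bq[0].round(1),((A+Bq)/2)[:2].round(1))
print(now()[:3].round(2),read_state()["finger_gap"])
E
```

```text
old 285 212.5 227.3 585.6 520.9 [ 553.3 -118. ]
old 290 212.5 227.4 585.9 520.8 [ 553.4 -139.4]
old 300 213.2 227.2 583.4 522.6 [ 553. -182.]
old 303 213.3 227.7 583.0 520.6 [ 551.8 -194.8]
old 308 212.5 226.2 586.9 527.3 [ 557.1 -216.1]
new 285 212.3 227.1 586.4 522.0 [ 554.2 -118. ]
new 290 212.5 227.0 586.0 522.5 [ 554.2 -139.3]
new 300 213.2 227.2 583.4 522.5 [ 553. -182.]
new 303 213.4 227.7 582.7 520.5 [ 551.6 -194.8]
new 308 212.5 226.2 586.8 527.3 [ 557.  -216.1]
[[ 1.0000e-02  1.0000e+00  0.0000e+00  5.5778e+02]
 [ 7.1000e-01 -0.0000e+00 -7.1000e-01 -1.1993e+02]
 [-7.1000e-01  1.0000e-02 -7.1000e-01  1.3310e+01]] 85.17594136041086
```

Request:
servo_tool(
  targets=[
    [[0.0005, -0.0005, 0.0026, 0, 0, 0, 0.085], [0.0005, -0.0005, 0.0026, 0, 0, 0, 0.085], [0.0005, -0.0005, 0.0026, 0, 0, 0, 0.085], [0.0005, -0.0005, 0.0026, 0, 0, 0, 0.085], [0, 0, 0, 0, 0, 0, 0.085], [0, 0, 0, 0, 0, 0, 0.05], [0, 0, 0, 0, 0, 0, 0.05], [0, 0, 0, 0, 0, 0, 0.05], [0, 0, 0, 0, 0, 0, 0.05], [0, 0, 0, 0, 0, 0, 0.05]],
  ],
  newtons=50,
)

```text
time: 6.3
ee_pos: [555.9, -125.7, 4.5]
ee_rot: [0.655, 0.652, -0.269, 0.272]
force: [-0.8, 1.8, 0.4]
finger_gap: 62.1
finger_force: 53.9
```

```bash
python3 - <<'E'
from h import *
A=now();H=np.array([556,-226,0.]);r=lambda a:T(H,np.eye(3))@T((0,0,0),R.from_euler('x',a,degrees=True).as_matrix())@T(-H,np.eye(3))
row(A,r(7.5)@A,1)
print((r(88)@A)[:3].round(2))
E
```

```text
1 rows of [-0.0102, 0.0001, -0.0082, 0.04, 7.5, 0.02]
[[ 1.0000e-02  1.0000e+00  0.0000e+00  5.5587e+02]
 [ 7.3000e-01 -1.0000e-02  6.8000e-01 -2.2702e+02]
 [ 6.8000e-01 -0.0000e+00 -7.3000e-01  1.0038e+02]]
```

Request:
servo_tool(
  targets=[
    [[-0.0018, 0, -0.0018, 0, 0, 0, 0.05], [-0.0054, 0, -0.0044, 0, 4, 0, 0.05], [-0.0054, 0, -0.0044, 0, 4, 0, 0.05], [-0.0054, 0, -0.0044, 0, 4, 0, 0.05], [-0.0054, 0, -0.0044, 0, 4, 0, 0.05], [-0.0054, 0, -0.0044, 0, 4, 0, 0.05], [-0.0054, 0, -0.0044, 0, 4, 0, 0.05], [-0.0054, 0, -0.0044, 0, 4, 0, 0.05], [-0.0054, 0, -0.0044, 0, 4, 0, 0.05], [-0.0054, 0, -0.0044, 0, 4, 0, 0.05], [-0.0054, 0, -0.0044, 0, 4, 0, 0.05]],
  ],
)

```text
time: 7.68
ee_pos: [555.4, -153.4, 70.2]
ee_rot: [0.707, 0.706, -0.028, 0.032]
force: [0.1, 0.7, -0.4]
finger_gap: 61.4
finger_force: 54.9
```

```bash
python3 - <<'E'
from h import *
A=now();print(A[:3].round(2),np.round(read_state()['qpos'],2),read_state()['force'],read_state()['finger_gap'])
H=np.array([556,-226,2.]);G=A[:3,3];print(np.hypot(G[1]-H[1],G[2]-H[2]),np.degrees(np.arctan2(G[2]-H[2],G[1]-H[1])))
E
```

```text
[[ 0.0000e+00  1.0000e+00  1.0000e-02  5.5537e+02]
 [ 1.0000e+00 -0.0000e+00 -8.0000e-02 -1.5343e+02]
 [-8.0000e-02  1.0000e-02 -1.0000e+00  7.0160e+01]] [ 0.44  0.54 -0.44  1.85  0.42  0.83 -0.24] [ 0.05433812  0.70224026 -0.43472864] 61.42097152508032
99.56494250945538 43.206134613436205
```

Request:
servo_tool(
  targets=[
    [[-0.0054, 0, -0.0044, 0, 4, 0, 0.05], [-0.0054, 0, -0.0044, 0, 4, 0, 0.05], [-0.0054, 0, -0.0044, 0, 4, 0, 0.05], [-0.0054, 0, -0.0044, 0, 4, 0, 0.05], [-0.0054, 0, -0.0044, 0, 4, 0, 0.05], [-0.0054, 0, -0.0044, 0, 4, 0, 0.05], [-0.0054, 0, -0.0044, 0, 4, 0, 0.05], [-0.0054, 0, -0.0044, 0, 4, 0, 0.05], [-0.0054, 0, -0.0044, 0, 4, 0, 0.05], [-0.0054, 0, -0.0044, 0, 4, 0, 0.05], [-0.0054, 0, -0.0044, 0, 4, 0, 0.05]],
  ],
)

```text
time: 9.05
ee_pos: [555.3, -221.7, 102.2]
ee_rot: [0.666, 0.666, 0.24, -0.235]
force: [-3.1, -0.4, 11.0]
finger_gap: 61.6
finger_force: 56.0
```

```bash
python3 - <<'E'
from h import *
A=now();print(A[:3].round(2),np.round(read_state()['qpos'],2),read_state()['force'],read_state()['finger_gap'])
H=np.array([556,-226,2.]);G=A[:3,3];print(np.hypot(G[1]-H[1],G[2]-H[2]),np.degrees(np.arctan2(G[2]-H[2],G[1]-H[1])))
a=viewer.get_image("scene");b=viewer.get_image("top")
o=np.hstack([cv2.resize(a[130:270,170:310],(400,400),interpolation=2),cv2.resize(b[150:290,240:380],(400,400),interpolation=2)])
cv2.imwrite("pics/st.png",o)
E
```

```text
[[-0.0000e+00  1.0000e+00  1.0000e-02  5.5531e+02]
 [ 7.7000e-01 -0.0000e+00  6.3000e-01 -2.2174e+02]
 [ 6.3000e-01  1.0000e-02 -7.7000e-01  1.0220e+02]] [ 1.03  0.89 -0.73  1.44 -0.07  1.27  0.46] [-3.11735069 -0.43499428 10.98668562] 61.648328111891175
100.29350721189586 87.56827529533304
```

View pics/st.png

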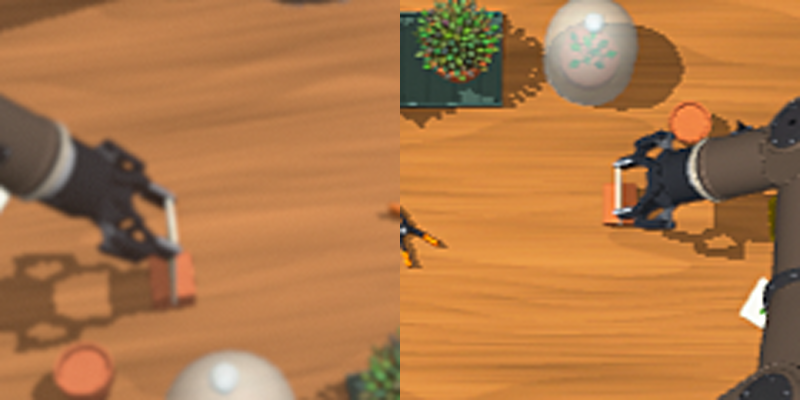

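The label is nearly upright with its foot on the ledge (scene crop (172,200–300)), and the pots are clear. I'll release and withdraw straight up.

Request:
servo_tool(
  targets=[
    [[0.0006, 0, -0.0008, 0, 0, 0, 0.05], [0, 0, 0, 0, 0, 0, 0.085], [0, 0, 0, 0, 0, 0, 0.085], [0, 0, 0, 0, 0, 0, 0.085], [0, 0, 0, 0, 0, 0, 0.085], [0, 0, 0, 0, 0, 0, 0.085], [0.0063, 0, -0.0077, 0, 0, 0, 0.085], [0.0126, 0, -0.0154, 0, 0, 0, 0.085], [0.0189, 0, -0.0231, 0, 0, 0, 0.085], [0.0252, 0, -0.0308, 0, 0, 0, 0.085], [0.0252, 0, -0.0308, 0, 0, 0, 0.085]],
  ],
)

```text
time: 10.52
ee_pos: [554.4, -220.9, 243.3]
ee_rot: [0.666, 0.667, 0.238, -0.234]
force: [0.5, -0.0, -0.3]
finger_gap: 84.7
finger_force: 0.0
```

```bash
python3 - <<'E'
from h import *
print(now()[:3].round(2),read_state()['finger_gap'])
a=viewer.get_image("scene");b=viewer.get_image("top")
cv2.imwrite("pics/s3.png",a);cv2.imwrite("pics/t3.png",b)
o=np.hstack([cv2.resize(a[170:260,200:300],(400,360),interpolation=2),cv2.resize(b[170:260,260:360],(400,360),interpolation=2)])
cv2.imwrite("pics/st2.png",o)
# clip waypoint: pin (506,68), axis angle 39
u=np.array([np.cos(np.radians(39)),np.sin(np.radians(39))])
row(now(),T((470,30,250),down(-51)),12)
E
```

```text
[[-0.0000e+00  1.0000e+00  1.0000e-02  5.5444e+02]
 [ 7.8000e-01 -0.0000e+00  6.3000e-01 -2.2090e+02]
 [ 6.3000e-01  1.0000e-02 -7.8000e-01  2.4328e+02]] 84.66267587095712
12 rows of [0.0159, -0.0154, 0.0066, -1.38, -3.05, 4.1]
```

View pics/st2.png

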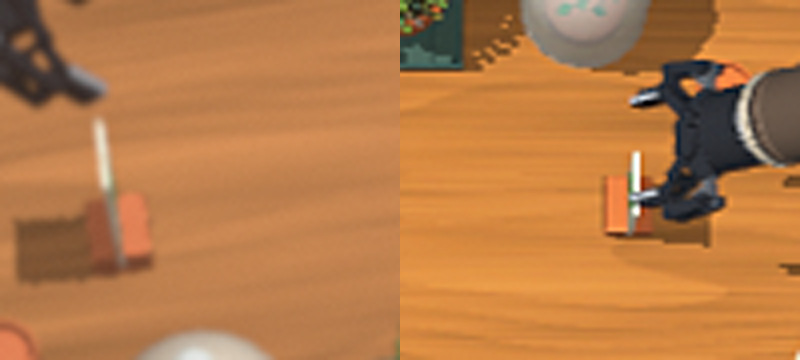

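The label stands, with its card edge-on at scene crop (98–120,120–265). Next is the clip.

Request:
servo_tool(
  targets=[
    [[0.0159, -0.0154, 0.0066, -1.38, -3.05, 4.1, 0.085], [0.0159, -0.0154, 0.0066, -1.38, -3.05, 4.1, 0.085], [0.0159, -0.0154, 0.0066, -1.38, -3.05, 4.1, 0.085], [0.0159, -0.0154, 0.0066, -1.38, -3.05, 4.1, 0.085], [0.0159, -0.0154, 0.0066, -1.38, -3.05, 4.1, 0.085], [0.0159, -0.0154, 0.0066, -1.38, -3.05, 4.1, 0.085], [0.0159, -0.0154, 0.0066, -1.38, -3.05, 4.1, 0.085], [0.0159, -0.0154, 0.0066, -1.38, -3.05, 4.1, 0.085], [0.0159, -0.0154, 0.0066, -1.38, -3.05, 4.1, 0.085], [0.0159, -0.0154, 0.0066, -1.38, -3.05, 4.1, 0.085], [0.0159, -0.0154, 0.0066, -1.38, -3.05, 4.1, 0.085], [0.0159, -0.0154, 0.0066, -1.38, -3.05, 4.1, 0.085]],
  ],
)

```text
time: 12.12
ee_pos: [467.6, 31.2, 245.9]
ee_rot: [0.943, 0.332, -0.003, -0.001]
force: [-0.7, -0.2, -0.5]
finger_gap: 84.8
finger_force: 0.0
```

```bash
python3 - <<'E'
from h import *
s=read_state();im=viewer.get_image("wrist");cv2.imwrite("pics/w4.png",im);c=cam("wrist",s)
print(now()[:3].round(2),np.round(s['qpos'],2))
h=cv2.cvtColor(im,cv2.COLOR_BGR2HSV);m=((h[...,0]<22)&(h[...,1]>200)&(h[...,2]>190)).astype(np.uint8)
k,l,st,ce=cv2.connectedComponentsWithStats(m)
for i in range(1,k):
    if st[i,4]>25:print("orange",st[i].tolist(),ce[i].round(1),onz(c,ce[i],20).round(1))
print("expect pin px",proj(c,(506,68,20)).round())
E
```

```text
[[ 7.8000e-01  6.3000e-01 -1.0000e-02  4.6751e+02]
 [ 6.3000e-01 -7.8000e-01  0.0000e+00  3.6280e+01]
 [-1.0000e-02 -1.0000e-02 -1.0000e+00  2.4561e+02]] [ 0.41  0.23 -0.7   1.84  0.16  1.14 -1.24]
orange [259, 69, 11, 9, 88] [264.5  72.9] [538.3 105.1  20. ]
orange [274, 69, 11, 9, 91] [278.7  72.9] [547.5  93.8  20. ]
orange [247, 141, 10, 20, 84] [251.5 150.2] [468.   67.3  20. ]
orange [289, 141, 10, 19, 87] [293.9 149.6] [497.2  32.1  20. ]
expect pin px [273. 122.]
```

View pics/w4.png

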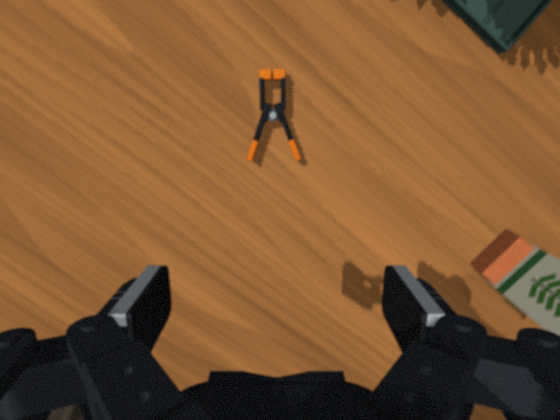

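The clip is upright in the wrist view: jaws at (265/279,73), pin (273,115), handle ends (251,157) and (297,157). The arm was still settling, so I'll re-measure.

```bash
cat > clip.py <<'E'
from h import *
viewer.get_image("wrist");viewer.get_image("wrist")
s=read_state();im=viewer.get_image("wrist");c=cam("wrist",s);A=now()
print(A[:3].round(3))
h=cv2.cvtColor(im,cv2.COLOR_BGR2HSV);m=((h[...,0]<22)&(h[...,1]>200)&(h[...,2]>190)).astype(np.uint8)
m[:,:200]=0;m[:,350:]=0;m[260:]=0
k,l,st,ce=cv2.connectedComponentsWithStats(m);P=[]
for i in range(1,k):
    if st[i,4]>25:
        P.append(onz(c,ce[i],18));q=np.linalg.inv(A)@np.r_[P[-1],1];print("orange",st[i].tolist(),P[-1].round(1),"tool",q[:3].round(1))
        if st[i,1]>110:
            b=[(st[i,0],st[i,1]+st[i,3]),(st[i,0]+st[i,2],st[i,1]+st[i,3])]
            print("  end corners",[onz(c,p,18)[:2].round(1).tolist() for p in b])
P=np.array(P)[:,:2];j=(P[0]+P[1])/2;hd=(P[2]+P[3])/2;u=(j-hd)/np.linalg.norm(j-hd)
print("axis",np.degrees(np.arctan2(u[1],u[0])),"len",np.linalg.norm(j-hd),"mid jaw",j,"mid handle",hd)
E
python3 clip.py
```

```text
[[ 7.76000e-01  6.31000e-01 -8.00000e-03  4.67575e+02]
 [ 6.31000e-01 -7.76000e-01  3.00000e-03  3.11740e+01]
 [-4.00000e-03 -7.00000e-03 -1.00000e+00  2.45349e+02]]
orange [262, 71, 12, 9, 91] [538.2 104.5  18. ] tool [102.  -10.7 227. ]
orange [277, 71, 11, 9, 93] [547.4  93.2  18. ] tool [102.    3.9 226.9]
orange [250, 143, 9, 19, 88] [467.4  66.3  18. ] tool [ 23.  -25.7 227.4]
  end corners [[456.0, 63.0], [462.3, 55.4]]
orange [292, 142, 10, 20, 89] [497.2  30.6  18. ] tool [ 23.6  20.7 227.1]
  end corners [[485.2, 27.4], [492.1, 18.9]]
axis 39.79149754203949 len 78.67702276586073 mid jaw [542.7546666   98.82933453] mid handle [482.30093349  48.47637966]
```

```bash
python3 -c "
from h import *
row(now(),T((476,42.5,60),down(-50.2)),6)"
```

```text
6 rows of [0.0024, -0.0004, 0.0309, -0.07, 0.04, -0.11]
```

Request:
servo_tool(
  targets=[
    [[0.0024, -0.0004, 0.0309, -0.07, 0.04, -0.11, 0.085], [0.0024, -0.0004, 0.0309, -0.07, 0.04, -0.11, 0.085], [0.0024, -0.0004, 0.0309, -0.07, 0.04, -0.11, 0.085], [0.0024, -0.0004, 0.0309, -0.07, 0.04, -0.11, 0.085], [0.0024, -0.0004, 0.0309, -0.07, 0.04, -0.11, 0.085], [0.0024, -0.0004, 0.0309, -0.07, 0.04, -0.11, 0.085], [0, 0, 0, 0, 0, 0, 0.085], [0, 0, 0, 0, 0, 0, 0.085]],
  ],
)

```text
time: 13.32
ee_pos: [477.0, 40.8, 60.5]
ee_rot: [0.941, 0.338, 0.0, 0.0]
force: [0.0, -0.2, -0.7]
finger_gap: 85.0
finger_force: 0.0
```

```bash
sed -i 's/^m\[:,:200\]=0.*$/m[300:]=0/; s/>110:/>-1:/' clip.py; python3 clip.py; python3 -c "
from h import *
row(now(),T((476,42.5,4),down(-50.2)),4)"
```

```text
[[ 7.71000e-01  6.37000e-01  2.00000e-03  4.77291e+02]
 [ 6.37000e-01 -7.71000e-01 -0.00000e+00  4.11560e+01]
 [ 1.00000e-03  1.00000e-03 -1.00000e+00  6.06550e+01]]
orange [246, 64, 22, 18, 358] [538.2 104.9  18. ] tool [ 87.5 -10.4  42.7]
  end corners [[530.2, 106.5], [537.9, 97.2]]
orange [274, 64, 22, 18, 372] [547.3  93.7  18. ] tool [87.4  4.  42.7]
  end corners [[540.0, 94.7], [547.6, 85.4]]
orange [225, 195, 18, 35, 309] [467.4  66.6  18. ] tool [  8.5 -26.   42.6]
  end corners [[454.9, 63.4], [461.9, 54.9]]
orange [301, 195, 20, 35, 311] [497.   30.8  18. ] tool [ 8.5 20.5 42.7]
  end corners [[484.5, 27.6], [492.3, 18.1]]
axis 39.88943747489382 len 78.91307428046464 mid jaw [542.71949836  99.27391589] mid handle [482.17080717  48.66631481]
4 rows of [-0.0, -0.0005, 0.0142, 0.02, -0.01, -0.06]
```

Request:
servo_tool(
  targets=[
    [[0.0003, -0.0007, 0.0142, 0, 0, -0.06, 0.085], [0.0003, -0.0007, 0.0142, 0, 0, -0.06, 0.085], [0.0003, -0.0007, 0.0142, 0, 0, -0.06, 0.085], [0.0003, -0.0007, 0.0142, 0, 0, -0.06, 0.085], [0, 0, 0, 0, 0, 0, 0.085], [0, 0, 0, 0, 0, 0, 0.02], [0, 0, 0, 0, 0, 0, 0.02], [0, 0, 0, 0, 0, 0, 0.02], [0, 0, 0, 0, 0, 0, 0.02], [0, 0, 0, 0, 0, 0, 0.02], [0, 0, 0, 0, 0, 0, 0.02], [0, 0, 0, 0, 0, 0, 0.02]],
  ],
  newtons=30,
)

```text
time: 14.98
ee_pos: [475.5, 44.3, 2.6]
ee_rot: [0.94, 0.341, -0.0, 0.0]
force: [0.5, 0.7, 0.0]
finger_gap: 20.0
finger_force: 0.0
```

```bash
python3 - <<'E'
from h import *
im=viewer.get_image("wrist");cv2.imwrite("pics/w5.png",im)
E
```

```text
(no output)
```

View pics/w5.png

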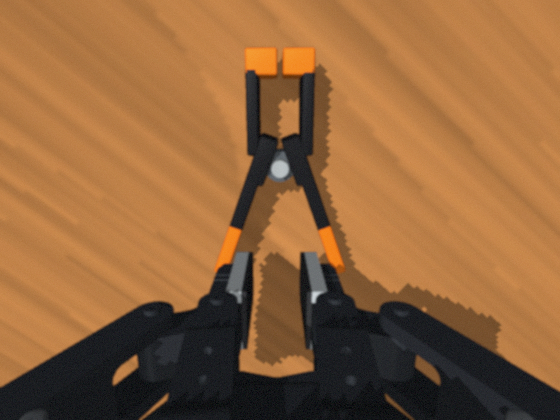

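The fingers shut at (245,255) and (308,255) without taking the handles, whose ends lie hidden under them. I'll check the geometry by projection.

```bash
python3 - <<'E'
from h import *
m=viewer.camera_model("wrist");K,_=cam("top");K=np.array([[m["fx"],0,m["cx"]],[0,m["fy"],m["cy"]],[0,0,1]])
E=np.linalg.inv(np.array(m["T_tool_cam"]))
for X in((0,0,0),(11,10,0),(11,10,-10),(11,10,-17),(-11,10,0),(11,10,-38)):print(X,proj((K,E),X).round())
s=read_state();c=cam("wrist",s);print([onz(c,p,18)[:2].round(1).tolist() for p in((216,268),(344,268),(279,170))], [ (np.linalg.inv(now())@np.r_[onz(c,p,18),1]).round(1).tolist() for p in((216,268),(344,268),(279,170))])
E
```

```text
(0, 0, 0) [277. 253.]
(11, 10, 0) [297. 232.]
(11, 10, -10) [299. 239.]
(11, 10, -17) [300. 244.]
(-11, 10, 0) [297. 273.]
(11, 10, -38) [303. 265.]
[[457.0, 64.9], [494.2, 20.3], [509.6, 71.8]] [[-1.0, -27.6, -15.4, 1.0], [-1.0, 30.4, -15.4, 1.0], [43.8, 0.8, -15.5, 1.0]]
```

The pad tips stand about 20 mm behind the TCP point at this opening, so the hand must go about 15 mm lower. I'll open and lower it while watching the force.

Request:
servo_tool(
  targets=[
    [[0, 0, 0, 0, 0, 0, 0.085], [0, 0, 0, 0, 0, 0, 0.085], [0, 0, 0, 0, 0, 0, 0.085], [0, 0, 0, 0, 0, 0, 0.085], [0, 0, 0, 0, 0, 0, 0.085], [0, 0, 0.003, 0, 0, 0, 0.085], [0, 0, 0.003, 0, 0, 0, 0.085], [0, 0, 0.003, 0, 0, 0, 0.085], [0, 0, 0.003, 0, 0, 0, 0.085], [0, 0, 0.003, 0, 0, 0, 0.085], [0, 0, 0, 0, 0, 0, 0.085]],
  ],
)

```text
time: 16.4
ee_pos: [475.3, 44.3, -12.7]
ee_rot: [0.94, 0.341, -0.001, 0.0]
force: [0.5, 0.2, 0.2]
finger_gap: 85.0
finger_force: 0.0
```

Request:
servo_tool(
  targets=[
    [[0, 0, 0, 0, 0, 0, 0.05], [0, 0, 0, 0, 0, 0, 0.05], [0, 0, 0, 0, 0, 0, 0.05], [0, 0, 0, 0, 0, 0, 0.05]],
  ],
  newtons=30,
)

```text
time: 16.9
ee_pos: [475.7, 44.2, -12.0]
ee_rot: [0.94, 0.341, -0.0, 0.0]
force: [-0.6, -0.5, 5.7]
finger_gap: 49.8
finger_force: 6.0
```

Request:
servo_tool(
  targets=[
    [[0, 0, -0.001, 0, 0, 0, 0.04], [0, 0, -0.001, 0, 0, 0, 0.03], [0, 0, 0, 0, 0, 0, 0.02], [0, 0, 0, 0, 0, 0, 0.02], [0, 0, 0, 0, 0, 0, 0.02], [0, 0, 0, 0, 0, 0, 0.02]],
  ],
  newtons=30,
)

```text
time: 17.65
ee_pos: [476.0, 44.3, -9.7]
ee_rot: [0.94, 0.341, 0.0, 0.0]
force: [-2.1, -1.3, 11.0]
finger_gap: 22.4
finger_force: 28.9
```

```bash
python3 - <<'E'
from h import *
s=read_state();print(s['finger_gap'],s['finger_force'],s['force'])
im=viewer.get_image("wrist");cv2.imwrite("pics/w6.png",im)
E
```

```text
22.398256964872505 28.92586648464203 [-2.09518424 -1.27718989 10.98936955]
```

View pics/w6.png

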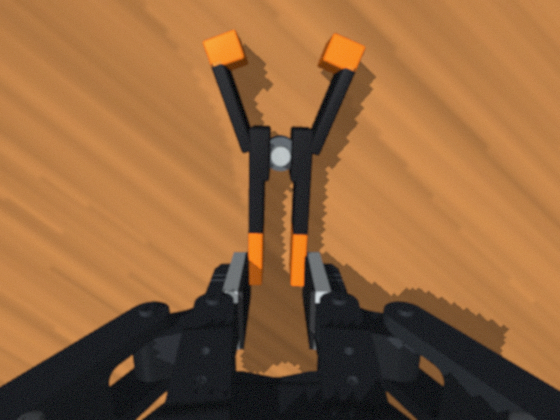

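The clip is open against its stop: jaw ends at (225,50) and (342,53), handles parallel at (255/299,260) between the pads. I'll lift and measure the jaws in the tool frame.

Request:
servo_tool(
  targets=[
    [[0, 0, -0.005, 0, 0, 0, 0.02], [0, 0, -0.015, 0, 0, 0, 0.02], [0, 0, -0.03, 0, 0, 0, 0.02], [0, 0, -0.04, 0, 0, 0, 0.02], [0, 0, -0.04, 0, 0, 0, 0.02], [0, 0, -0.03, 0, 0, 0, 0.02], [0, 0, 0, 0, 0, 0, 0.02], [0, 0, 0, 0, 0, 0, 0.02]],
  ],
  newtons=40,
)

```text
time: 18.7
ee_pos: [475.1, 44.1, 149.4]
ee_rot: [0.94, 0.341, -0.001, 0.0]
force: [-0.4, -0.7, -1.2]
finger_gap: 21.7
finger_force: 39.2
```

```bash
cat > meas.py <<'E'
from h import *
s=read_state();im=viewer.get_image("wrist");top=viewer.get_image("top");sc=viewer.get_image("scene")
for n,i in(("w",im),("t",top),("s",sc)):cv2.imwrite(f"pics/{n}7.png",i)
print(now()[:3].round(2),s['finger_gap'],s['finger_force'])
m=viewer.camera_model("wrist");K=np.array([[m["fx"],0,m["cx"]],[0,m["fy"],m["cy"]],[0,0,1]])
C=(K,np.linalg.inv(np.array(m["T_tool_cam"])))
def msk(im):
    h=cv2.cvtColor(im,cv2.COLOR_BGR2HSV);return ((h[...,0]<22)&(h[...,1]>200)&(h[...,2]>190)).astype(np.uint8)
for n,f in(("before",cv2.imread("pics/w6.png")),("after",im)):
    mm=msk(f);mm[300:]=0;mm[:,:190]=0;mm[:,380:]=0
    for ct in cv2.findContours(mm,0,2)[0]:
        if cv2.contourArea(ct)<150:continue
        bx=cv2.boxPoints(cv2.minAreaRect(ct));print(n,[(p.round().tolist(),onz(C,p,-29.7)[:2].round(1).tolist()) for p in bx])
# label: brick foot top view + card
for n,f in(("top",top),("scene",sc)):
    c=cam(n);b=f.astype(int)
    x0,y0,x1,y1=(300,200,340,240) if n=="top" else (210,195,250,245)
    h=cv2.cvtColor(f,cv2.COLOR_BGR2HSV);H=h[y0:y1,x0:x1]
    w=((H[...,1]<70)&(H[...,2]>120)).astype(np.uint8)
    ct=max(cv2.findContours(w,0,2)[0],key=cv2.contourArea,default=None)
    if ct is not None:
        bx=cv2.boxPoints(cv2.minAreaRect(ct))+[x0,y0];print(n,"card",cv2.contourArea(ct),bx.round(1).tolist())
    print("expected",[proj(c,X).round(1).tolist() for X in((523,-251,135),(587,-251,135),(523,-251,30),(523,-276,30),(523,-226,30),(583,-226,30))])
E
python3 meas.py
```

```text
[[  0.77   0.64  -0.   474.8 ]
 [  0.64  -0.77  -0.    44.24]
 [ -0.    -0.    -1.   148.69]] 21.663731231387814 39.19946372509003
before [([290.0, 285.0], [-2.0, 5.4]), ([292.0, 234.0], [20.3, 6.1]), ([306.0, 235.0], [20.0, 11.7]), ([304.0, 286.0], [-2.3, 11.3])]
before [([248.0, 233.0], [20.9, -11.6]), ([261.0, 233.0], [20.9, -6.4]), ([261.0, 268.0], [5.7, -6.6]), ([248.0, 268.0], [5.7, -11.9])]
before [([322.0, 60.0], [85.1, 15.6]), ([333.0, 32.0], [93.9, 19.1]), ([365.0, 45.0], [89.8, 30.5]), ([354.0, 73.0], [80.8, 27.2])]
before [([202.0, 41.0], [91.2, -26.1]), ([235.0, 29.0], [94.9, -14.6]), ([244.0, 57.0], [86.1, -11.4]), ([212.0, 69.0], [82.2, -23.1])]
after [([290.0, 285.0], [-1.9, 5.4]), ([293.0, 233.0], [20.7, 6.2]), ([307.0, 234.0], [20.4, 11.8]), ([304.0, 285.0], [-2.2, 11.3])]
after [([248.0, 233.0], [20.9, -11.6]), ([261.0, 233.0], [20.9, -6.4]), ([261.0, 266.0], [6.6, -6.6]), ([248.0, 266.0], [6.6, -11.9])]
after [([321.0, 59.0], [85.2, 15.4]), ([333.0, 33.0], [93.8, 19.1]), ([365.0, 46.0], [89.5, 30.3]), ([353.0, 73.0], [80.8, 26.8])]
after [([202.0, 41.0], [91.3, -25.9]), ([235.0, 30.0], [94.7, -14.5]), ([244.0, 57.0], [85.9, -11.6]), ([211.0, 68.0], [82.4, -23.2])]
top card 19.5 [[317.0, 208.0], [319.0, 208.0], [319.0, 227.0], [317.0, 227.0]]
expected [[318.0, 222.3], [318.0, 206.9], [316.2, 227.1], [322.1, 227.2], [310.3, 227.1], [310.4, 213.3]]
scene card 32.0 [[222.9, 200.1], [225.7, 199.8], [228.1, 218.9], [225.3, 219.2]]
expected [[224.1, 199.8], [225.9, 216.5], [227.9, 218.0], [220.4, 219.1], [235.3, 217.0], [237.1, 232.1]]
```

```bash
python3 - <<'E'
from h import *
t=cv2.imread("pics/t7.png").astype(float)[...,0]
for r in range(206,228):
    p=t[r,308:330];b=np.median(p);w=np.clip(p-b-15,0,None);print(r,p.astype(int).tolist()[4:16])
row(now(),T((445,-249,230),down(-90)),10)
E
```

```text
206 [62, 63, 64, 66, 64, 62, 61, 60, 63, 65, 65, 65]
207 [65, 64, 63, 64, 64, 62, 79, 93, 59, 67, 67, 68]
208 [62, 63, 61, 61, 57, 60, 173, 220, 48, 59, 64, 64]
209 [62, 63, 61, 60, 56, 56, 200, 255, 37, 55, 62, 61]
210 [63, 64, 62, 61, 53, 77, 209, 252, 36, 57, 64, 61]
211 [61, 61, 62, 60, 51, 89, 215, 251, 35, 55, 61, 62]
212 [62, 63, 63, 59, 65, 98, 214, 250, 35, 56, 63, 61]
213 [63, 64, 61, 60, 72, 90, 201, 251, 34, 53, 59, 60]
214 [68, 65, 64, 62, 72, 73, 190, 253, 20, 42, 49, 59]
215 [72, 72, 70, 69, 64, 64, 198, 253, 16, 37, 45, 55]
216 [72, 71, 68, 68, 65, 72, 203, 253, 15, 39, 41, 37]
217 [71, 72, 70, 70, 65, 51, 190, 255, 16, 39, 43, 38]
218 [71, 71, 68, 66, 69, 66, 197, 255, 15, 40, 42, 38]
219 [72, 69, 70, 70, 66, 48, 189, 255, 17, 40, 43, 41]
220 [73, 71, 69, 69, 66, 44, 188, 255, 15, 39, 44, 42]
221 [74, 70, 69, 68, 66, 56, 193, 254, 17, 39, 43, 39]
222 [76, 69, 69, 67, 78, 111, 216, 253, 21, 41, 46, 40]
223 [73, 70, 68, 66, 77, 113, 190, 207, 26, 42, 45, 42]
224 [75, 71, 71, 68, 79, 115, 122, 72, 35, 43, 45, 44]
225 [72, 70, 68, 67, 79, 112, 107, 46, 41, 47, 47, 41]
226 [76, 74, 73, 72, 83, 111, 102, 37, 44, 47, 45, 42]
227 [87, 86, 85, 85, 89, 102, 87, 38, 46, 48, 46, 41]
10 rows of [-0.014, 0.0266, -0.0081, -0.0, 0.02, 3.99]
```

Request:
servo_tool(
  targets=[
    [[-0.014, 0.0266, -0.0081, 0, 0, 4, 0.02], [-0.014, 0.0266, -0.0081, 0, 0, 4, 0.02], [-0.014, 0.0266, -0.0081, 0, 0, 4, 0.02], [-0.014, 0.0266, -0.0081, 0, 0, 4, 0.02], [-0.014, 0.0266, -0.0081, 0, 0, 4, 0.02], [-0.014, 0.0266, -0.0081, 0, 0, 4, 0.02], [-0.014, 0.0266, -0.0081, 0, 0, 4, 0.02], [-0.014, 0.0266, -0.0081, 0, 0, 4, 0.02], [-0.014, 0.0266, -0.0081, 0, 0, 4, 0.02], [-0.014, 0.0266, -0.0081, 0, 0, 4, 0.02], [0, 0, 0, 0, 0, 0, 0.02], [0, 0, 0, 0, 0, 0, 0.02]],
  ],
)

```text
time: 20.35
ee_pos: [445.2, -247.7, 230.0]
ee_rot: [1.0, -0.001, -0.001, -0.0]
force: [-0.3, 0.5, -0.1]
finger_gap: 21.4
finger_force: 39.2
```

```bash
cat > card.py <<'E'
from h import *
viewer.get_image("wrist");s=read_state();im=viewer.get_image("wrist");cv2.imwrite("pics/w8.png",im);c=cam("wrist",s)
print(now()[:3].round(2),s['finger_gap'],s['finger_force'])
h=cv2.cvtColor(im,cv2.COLOR_BGR2HSV)
w=((h[...,1]<70)&(h[...,2]>140)).astype(np.uint8);w[230:]=0
for ct in cv2.findContours(w,0,2)[0]:
    if cv2.contourArea(ct)<60:continue
    x,y,ww,hh=cv2.boundingRect(ct);print("white",(x,y,ww,hh),cv2.contourArea(ct))
    for r in np.linspace(y+2,y+hh-2,6).astype(int):
        xs=np.nonzero(w[r,x:x+ww])[0]+x;print(r,xs[0],xs[-1]+1,onz(c,(xs[0],r),135)[:2].round(1),onz(c,(xs[-1]+1,r),135)[:2].round(1))
print("exp near-edge px",[proj(c,X).round().tolist() for X in((523,-251,135),(523,-255,135),(570,-253,135),(523,-251,30))])
E
python3 card.py
```

```text
[[   1.     -0.     -0.    445.46]
 [  -0.     -1.      0.   -247.34]
 [  -0.     -0.     -1.    230.14]] 21.687738500993675 39.22038495540619
white (443, 176, 101, 54) 2326.5
178 481 487 [ 463.8 -397.3] [ 463.8 -401.7]
188 473 502 [ 456.3 -392.6] [ 456.3 -414. ]
198 465 517 [ 448.7 -387.8] [ 448.7 -426.5]
208 455 532 [ 440.9 -381.4] [ 440.9 -439.2]
218 447 544 [ 433.1 -376.4] [ 433.1 -449.8]
228 448 536 [ 425.1 -378.2] [ 425.1 -445.4]
white (271, 146, 19, 20) 266.5
148 274 287 [ 485.7 -245.4] [ 485.7 -254.7]
151 272 289 [ 483.6 -243.9] [ 483.6 -256.2]
154 272 290 [ 481.4 -243.9] [ 481.4 -256.9]
157 272 290 [ 479.3 -243.9] [ 479.3 -256.9]
160 273 289 [ 477.1 -244.6] [ 477.1 -256.2]
164 276 286 [ 474.2 -246.8] [ 474.2 -254.1]
white (279, 0, 9, 95) 608.0
2 280 287 [ 579.4 -249.4] [ 579.4 -254. ]
20 279 287 [ 568.9 -248.8] [ 568.9 -254. ]
38 280 287 [ 558.1 -249.5] [ 558.1 -254.1]
56 280 287 [ 547.  -249.5] [ 547.  -254.2]
74 280 288 [ 535.7 -249.5] [ 535.7 -255. ]
93 280 287 [ 523.4 -249.6] [ 523.4 -254.4]
exp near-edge px [[282.0, 94.0], [288.0, 94.0], [285.0, 18.0], [280.0, 97.0]]
```

The card is centred at y -251.9 with its near edge at x 522 and zero yaw, which agrees with the static views. I'll back off, descend, then slide in.

Request:
servo_tool(
  targets=[
    [[-0.022, 0.0007, 0, 0, 0, 0, 0.02], [-0.022, 0.0007, 0, 0, 0, 0, 0.02], [-0.022, 0.0008, 0, 0, 0, 0, 0.02], [0, 0, 0, 0, 0, 0, 0.02], [0, 0, 0.031, 0, 0, 0, 0.02], [0, 0, 0.031, 0, 0, 0, 0.02], [0, 0, 0.031, 0, 0, 0, 0.02], [0, 0, 0.031, 0, 0, 0, 0.02], [0, 0, 0.031, 0, 0, 0, 0.02], [0, 0, 0, 0, 0, 0, 0.02], [0, 0, 0, 0, 0, 0, 0.02]],
  ],
)

```text
time: 21.82
ee_pos: [380.4, -250.5, 76.5]
ee_rot: [1.0, -0.001, 0.0, 0.0]
force: [0.5, -1.1, -0.4]
finger_gap: 21.9
finger_force: 39.3
```

Request:
servo_tool(
  targets=[
    [[0.01, 0, 0, 0, 0, 0, 0.02], [0.01, 0, 0, 0, 0, 0, 0.02], [0.01, 0, 0, 0, 0, 0, 0.02], [0.01, 0, 0, 0, 0, 0, 0.02], [0.01, 0, 0, 0, 0, 0, 0.02], [0.01, 0, 0, 0, 0, 0, 0.02], [0.004, 0, 0, 0, 0, 0, 0.02], [0, 0, 0, 0, 0, 0, 0.02], [0, 0, 0, 0, 0, 0, 0.02], [0, 0, 0, 0, 0, 0, 0.02]],
  ],
)

```text
time: 23.08
ee_pos: [442.7, -250.9, 75.7]
ee_rot: [1.0, -0.002, -0.0, 0.0]
force: [-1.4, -0.1, -1.2]
finger_gap: 21.7
finger_force: 39.3
```

```bash
python3 - <<'E'
from h import *
s=read_state();im=viewer.get_image("wrist");top=viewer.get_image("top");cv2.imwrite("pics/w9.png",im);cv2.imwrite("pics/t9.png",top)
A=now();print(A[:3].round(2),s['finger_gap'],s['finger_force'],s['force'],np.abs(s['qvel']).max())
for X in((94.2,19.1,-19.7),(94.8,-14.5,-19.7)):
    p=(A@np.r_[X,1])[:3];print("tip",p.round(1),"in label: along width from near edge",(p[0]-522).round(1),"off mid-plane",(p[1]+251.9).round(1))
c=cam("wrist",s);h=cv2.cvtColor(im,cv2.COLOR_BGR2HSV);w=((h[...,1]<70)&(h[...,2]>140)).astype(np.uint8);w[200:]=0;w[:,:200]=0;w[:,380:]=0
o=((h[...,0]<22)&(h[...,1]>200)&(h[...,2]>190)).astype(np.uint8);o[200:]=0
for n,q in(("white",w),("orange",o)):
    for ct in cv2.findContours(q,0,2)[0]:
        if cv2.contourArea(ct)>60:print(n,cv2.boundingRect(ct))
# standing check in top view: card column profile as before
print(top[209,312:324,0],top[215,312:324,0])
E
```

```text
[[   1.     -0.     -0.    442.86]
 [  -0.     -1.     -0.   -250.96]
 [  -0.      0.     -1.     75.72]] 21.71121258946744 39.31218445301056 [-1.3699521  -0.13740214 -1.24321893] 0.0015652613225760723
tip [ 537.  -270.3   95.4] in label: along width from near edge 15.0 off mid-plane -18.4
tip [ 537.7 -236.7   95.3] in label: along width from near edge 15.7 off mid-plane 15.2
white (271, 146, 19, 20)
white (272, 0, 17, 65)
orange (341, 39, 23, 32)
orange (204, 31, 40, 34)
[ 65  63  62  62  57  58 203 255  38  57  61  62] [60 60 67 62 63 64 67 60 50 64 62 59]
```

The card (wrist columns 272–289) sits between the jaws (inner edges about 244 and 321). The tips are 15 mm inside the edge and at least 15 mm off the faces, and the label has not moved.

```bash
python3 -c "
from station import robot
print(robot.hand_in())"
```

```text
the job is handed in; nothing more can be done
None
```

I stood the label up on its foot and let go of it, and handed in with the clip held fully open around the card's near edge. By my measurements the jaw ends were about 15 mm inside that edge and at least 15 mm off each face, and the label hadn't moved; hand-in returned no verdict.

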